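# Lay the rosette block on the sloping carving stand

## Robot

A 7-joint arm with a two-finger parallel gripper is mounted at the origin on the work surface. World frame = base frame: x ahead of the robot, y to its left, z up, the work surface at z = 0. Lengths are in mm, angles in rad, forces in N, time in s.
With the tool pointing down it reaches from about 350 to 900 mm from the base axis. Payload 19.9 kg.
Tool frame: the origin (TCP) lies on the centre line of the jaws, within the pads' length; the fingertips stand arm.tcp_to_tips ahead of it and the grasp point (between the pads) lies 5 mm behind it (arm.tcp_to_tips is the distance from the TCP to the fingertips, in mm); z points along the fingers, y is the line along which they close (so a half turn about z gives the same grasp; the last joint's range is limited). The gripper opens to 85 mm and grips with 20 to 120 N. Pads are 22 mm wide; open, the fingers measure 114 mm over their backs; the gripper's body (76 mm by 85 mm) begins 54 mm behind the grasp point. The pads swing forward as they close: fully open they stand 13 mm farther back than shut.
Start: joints at [-1.214, 0.417, -0.01, 1.614, 0.005, 1.111, -0.053], TCP at [242.683, 575.941, 245.26] pointing down, gripper open.
Joint ranges: [-2.81, 2.81], [-0.39, 2.02], [-1.27, 1.25], [0.06, 2.57], [-1.19, 4.33], [0.19, 2], [-2.82, 2.82]. Speed limits (rad/s): [1.89, 1.89, 2.39, 2.39, 3.01, 3.01, 3.01].

## Interface

Orientations are given as [roll, pitch, yaw] about the fixed x, y, z axes, in that order (R = Rz(yaw) Ry(pitch) Rx(roll)).
In Python, from cell import arm gives the robot as it stands.
- The arm moves only by the tool move_arm, never from a script. Its argument "series" is a list of rows, each a list of 3 entries, a list of its own where there are three numbers: the turn, a rotation vector about the tool's x, y, z in units of 0.1 rad (1.0 is 0.1 rad), then the shift along the tool's x, y, z in units of 20 mm (1.0 is 20 mm), then the opening, from -1 (shut) to 1 (fully open). A call has 1 to 12 rows; each row shifts and turns the commanded pose from where the row before left it, along the tool's axes as they then stand; what a row does not reach is not made up. A row lasts 1/8 s, in which the tool goes at most 62.5 mm and 10.7 degrees, less where a joint would pass 70% of its speed; a pose out of reach is approached as far as the arm can. A call with a number of a shift or a turn outside -1 to 1 is refused whole. A call with a gripper value outside its range is refused whole. The fingers move at their own pace and stop on an object; "squeeze" is the grip in N (left out, the last holds). Time passes only in rows, so rows that do not move let the fingers close. It gives the time, the measured TCP pose, the force, the opening and the grip force at its end, in the units of the state.
- arm.observe(): the state, without advancing time (a new reading comes with each control period).
- arm.snapshot(name): name is "side" or "top" or "wrist"; returns the picture (400x640x3 uint8, red, green, blue); there is no depth.
- arm.calibration(name): a dict with "camera_matrix" (3x3 intrinsics, pixels), "R" (3x3) and "t" (3): a world point X has camera coordinates R X + t; the wrist camera has in their place "tool_from_camera" (4x4, takes a point from camera to tool coordinates, whose origin is the TCP and whose axes are the flange's). Camera axes: x right, y down, z forward; pixel columns grow to the right and rows downward; lengths in mm; the calibration is good to about 2 mm. A picture is of the moment at which its call begins: read the wrist's pose just before it. calibration takes no time and is no camera call.
- arm.finish_job(): hands the job in; it is judged then, once.
The state is a dict: "clock": time; "qpos": joint angles; "joint_vel": joint speeds; "effort": joint torques, N m; "tool_pos": TCP position; "tcp_rot": TCP orientation; "force": force on the tool from outside, world axes, zero at the start; "torque": the same for the moment, N m; "grip_width": opening from 0.0 (shut) to 1.0 (fully open); "grip_force": force on a finger pad.
Only numpy, scipy, OpenCV 4.12 (cv2) and the standard library are available. Lean on these libraries where they do the work, as an engineer would, in place of code of your own. Each camera call takes 0.05 s, during which the arm holds its last target. There are 200 camera calls.

## Task

Take the dark block with the carved rosette out of the rack, where it can only be gripped by its faces, and lay it gently on the sloping carving stand, never letting it drop, topple or shoot down the slope: its back flat on the board, rosette outwards, foot down and square against the ledge, in the middle of the board. You will have to stand it on the bench on the way and take it again by its edges. Leave the other blocks and everything else on the bench where they are.

Things in the scene. Friction and masses are not known exactly. Their poses are not given: they have to be found in the camera images.
- block_mid (a point): dark-brown carving block, a slab 60 mm wide, 110 mm tall, 38 mm thick, 0.12 to 0.23 kg, standing on its foot in a bay of the rack. Point: the slab's centre, 55 mm above the foot, 19 mm behind the plain front. Axes: z foot to top, x front to back, y across the width. The front has a round rosette 44 mm wide, up to 8 mm proud, centred 42 mm above the foot; the top 46 mm of the front, the back and both edges are plain
- block_foot (a point): the middle of the block's lower back edge (where the 60 x 38 mm foot meets the back); same axes as block_mid
- seat (a point): on the stand: middle of the inner corner of sloping board and ledge. Axes: x up the slope, y along the ledge, z out of the board. With the block home, block_foot is here, its z lies along this x, its x against this z. Board 170 mm wide, running 196 mm up the slope from here, no side fences; the ledge below is as wide, 14 mm deep and 14 mm proud of the board
- slope (a joint): slope of the stand's board above horizontal, rad (about 0.66 to 0.87 at the start). Locked by its side knobs, it stays where it is; a block let go higher up slides down it to the ledge. It rises away from the robot, about a hinge that lies 30 mm above the bench.
- stand: base of the sloping stand, a wooden plate 240 x 190 x 18 mm fixed to the bench under the board; origin on the bench, 70 mm behind the plate's front edge; x towards its back, where the board is high
- rack: wooden rack fixed to the bench, 100 mm deep (x), 250 mm wide (y); origin on the bench at its centre, x to its back. Floor 10 mm, front lip 20 mm, back board 125 mm high (front 38 mm behind the centre); dividers 60 mm high make 3 bays at y -80, 0, 80 mm. Blocks stand like books, front to the rack's -y, an edge close to the back board (no room for a finger), 25 to 50 mm free between faces
- blank_mid (a point): plain pale block, no carving, 60 mm wide, 110 mm tall, 38 mm thick, in another bay of the rack; point and axes as for block_mid. Leave it.
- diamond_mid (a point): pale block with a carved diamond, 42 mm across and 6 mm proud, 60 mm wide, 110 mm tall, 38 mm thick, in another bay of the rack; point and axes as for block_mid. Leave it.
- gouge_a: gouge lying on the bench, dark-brown handle; origin at the ferrule on the bench; the handle runs 115 mm to -x (25 mm thick), the blade 95 mm to +x. Leave it.
- gouge_b: gouge lying on the bench, pale handle; origin at the ferrule on the bench; the handle runs 110 mm to -x (25 mm thick), the blade 85 mm to +x. Leave it.
- tin: round green wax tin with a brass lid, 63 mm across and 32 mm high, standing on the bench somewhere between rack and stand; origin at the centre of its underside. Leave it.
- mallet: round wooden carver's mallet standing on its head, handle up: head 84 mm across, 255 mm tall in all; origin at the centre of its underside. Leave it.
- brush: wooden bench brush lying across the bench before the mallet, 200 mm long, up to 40 mm wide, 20 mm high, origin under its middle, handle to its -x. Leave it.

How it is judged:
By the outcome, as a careful person would: the job done as asked, in the order asked, and still so for the second after the job is handed in, with the robot touching nothing.
It also fails if it takes over 51 s, if anything falls off the work surface, if the arm or the gripper's body presses on something with over 40 N, if the wrist force passes 120 N, or if a joint passes its speed limit or range.

## Working session

There is one attempt and no reset: what is moved stays moved. The work goes in short steps, Python scripts to look and compute and a tool call to move; the robot and the scene stay as the last step left them, time stands still between calls to the robot, and variables do not carry over. Pictures are saved under pics/ and viewed, at most 10 in all, crops included, and the job is handed in when it is done.

Besides the shell and the picture viewer there is one more tool, called as name(argument=value, ...), one argument or row to a line, values as JSON. move_arm: Moves the arm, as the interface text tells. Shifts and turns lie within -1 to 1; 1 stands for 20 mm of shift or 0.1 rad of turn. Its arguments: {"type":"object","properties":{"series":{"type":"array"},"squeeze":{"type":"number"}},"required":["series"]}

```bash
ls; mkdir -p pics
python3 - <<'E'
from cell import arm
import cv2,numpy as np
print(arm.observe())
for n in("side","top","wrist"):
    im=arm.snapshot(n); cv2.imwrite(f"pics/{n}0.png",im[:,:,::-1])
    c=arm.calibration(n); print(n,{k:np.round(v,4).tolist() for k,v in c.items()})
E
```

```text
pics
{'clock': 0.0, 'qpos': array([-1.21348269,  0.41800399, -0.01028959,  1.61419756,  0.00470209,
        1.11073405, -0.05301217]), 'joint_vel': array([ 1.22503258e-03, -2.34637390e-05, -1.10135087e-03,  1.92600871e-03,
        1.15541098e-05,  6.79337192e-04, -9.54622751e-04]), 'effort': array([-4.02955220e-04, -8.64454365e+01,  6.78310432e-01, -4.34903598e+01,
        1.90268049e-02,  7.44912832e-03, -2.01896245e-05]), 'tool_pos': array([242.58328975, 575.61750998, 244.63177555]), 'tcp_rot': array([-3.14027732e+00,  1.03406529e-04,  2.74276393e+00]), 'force': array([ 0.27276227,  0.91586589, -0.60613248]), 'torque': array([-0.00323146, -0.01716826, -0.01172348]), 'grip_force': 0.0, 'grip_width': 0.9993990082790508}
side {'camera_matrix': [[480.581, 0.0, 324.0765], [0.0, 480.581, 200.3651], [0.0, 0.0, 1.0]], 'R': [[-0.9993, -0.0381, -0.0048], [-0.0188, 0.5942, -0.8041], [0.0335, -0.8034, -0.5944]], 't': [585.9365, 59.624, 1299.6129]}
top {'camera_matrix': [[393.3024, 0.0, 316.7176], [0.0, 393.3024, 201.0569], [0.0, 0.0, 1.0]], 'R': [[0.0236, -0.9997, -0.0112], [-0.9967, -0.0227, -0.0776], [0.0774, 0.0129, -0.9969]], 't': [16.688, 623.4155, 998.5494]}
wrist {'camera_matrix': [[350.2916, 0.0, 315.8326], [0.0, 350.2916, 199.0538], [0.0, 0.0, 1.0]], 'tool_from_camera': [[0.0, -0.9512, -0.3087, 79.0476], [1.0, -0.0, 0.0, 0.2586], [-0.0, -0.3087, 0.9512, -128.2745], [0.0, 0.0, 0.0, 1.0]]}
```

View pics/side0.png

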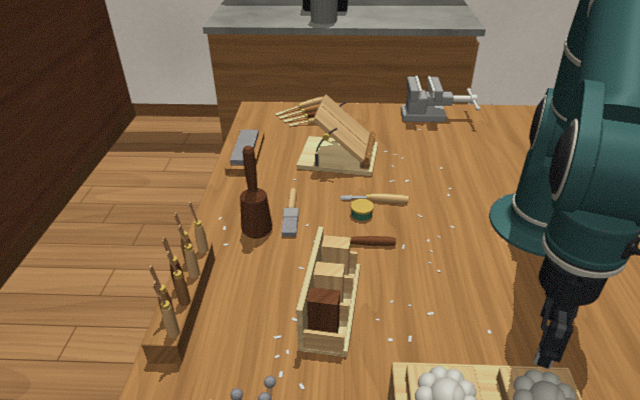

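View pics/top0.png

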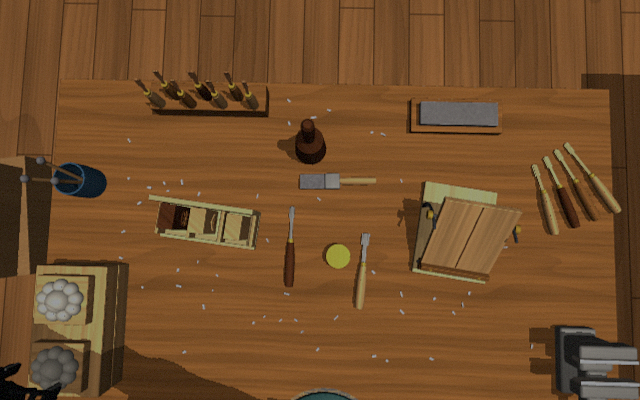

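The dark block stands in the rack's left bay (top about 173,217; side about 323,305). The stand is at top about (470,235). The tin, gouges, mallet and brush lie between them. I'll enlarge the rack and stand next.

Run:
```python
import cv2,numpy as np
t=cv2.imread("pics/top0.png");s=cv2.imread("pics/side0.png")
def c(im,x,y,w,h,f):
    o=cv2.resize(im[y:y+h,x:x+w],None,fx=f,fy=f,interpolation=cv2.INTER_CUBIC)
    for k in range(0,w,10):
        cv2.line(o,(int(k*f),0),(int(k*f),4 if (x+k)%50 else 12),(0,0,255),1)
    for k in range(0,h,10):
        cv2.line(o,(0,int(k*f)),(4 if (y+k)%50 else 12,int(k*f)),(0,0,255),1)
    return o
A=c(t,140,185,130,75,3.07692);B=c(t,400,170,130,120,3.07692)
C=c(s,290,220,80,140,3.3);D=c(s,290,90,100,90,4)
out=np.zeros((600,800,3),np.uint8)
for im,x,y in((A,0,0),(B,400,0),(C,0,235),(D,400,372)):
    h,w=im.shape[:2];h=min(h,600-y);w=min(w,800-x,400);out[y:y+h,x:x+w]=im[:h,:w]
cv2.imwrite("pics/c1.png",out)
```

```text
(no output)
```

View pics/c1.png

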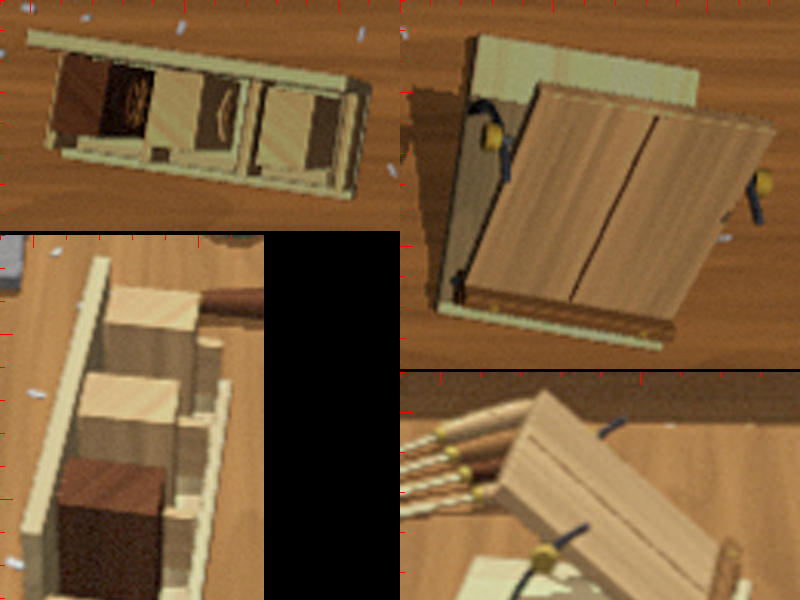

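The crops show the dark block's top face clear, with a gap of about 30 mm to the next block. The board's groove runs from crop (657,118) to (571,300). Next I'll turn these pixels into positions.

```bash
cat > h.py <<'E'
import numpy as np
from cell import arm
from scipy.spatial.transform import Rotation as Ro
def cam(n,obs=None):
    c=arm.calibration(n);K=np.array(c["camera_matrix"])
    if n!="wrist":
        R=np.array(c["R"]);t=np.array(c["t"]);return K,R.T,-R.T@t
    T=np.array(c["tool_from_camera"]);Rt=Ro.from_euler("xyz",obs["tcp_rot"]).as_matrix()
    return K,Rt@T[:3,:3],Rt@T[:3,3]+obs["tool_pos"]
def ray(C,p):
    K,R,o=C;d=R@np.linalg.solve(K,[p[0],p[1],1.]);return o,d/np.linalg.norm(d)
def onz(C,p,z):
    o,d=ray(C,p);return o+d*(z-o[2])/d[2]
def tri(C1,p1,C2,p2):
    o,d=ray(C1,p1);q,e=ray(C2,p2)
    s,u=np.linalg.lstsq(np.c_[d,-e],q-o,rcond=None)[0]
    return (o+s*d+q+u*e)/2,np.linalg.norm(o+s*d-q-u*e)
def proj(C,X):
    K,R,o=C;v=K@(R.T@(np.array(X)-o));return v[:2]/v[2]
E
python3 - <<'E'
from h import *
np.set_printoptions(precision=1,suppress=True)
T=cam("top");S=cam("side");print("tips",arm.tcp_to_tips, "cams",T[2],S[2])
f=3.07692
a=lambda x,y:(140+x/f,185+y/f); b=lambda x,y:(400+(x-400)/f,170+y/f)
cs=lambda x,y:(290+x/3.3,220+(y-235)/3.3); d=lambda x,y:(290+(x-400)/4,90+(y-372)/4)
P=[onz(T,a(*p),120) for p in((63,55),(110,62),(98,140),(53,133))]
print("blocktop",np.array(P),np.mean(P,0))
print("side tops",*[onz(S,cs(*p),120) for p in((65,460),(165,468),(162,508),(58,495))])
print("backboard",onz(T,a(28,38),125),onz(T,a(345,90),125), "front-edge/back edge",onz(T,a(345,76),125))
print("blank neighbour front of bay1 top-left",onz(T,a(152,68),120),onz(T,a(147,145),120))
print("farup",tri(T,b(775,130),S,d(545,392)),"nearup",tri(T,b(541,84),S,d(497,487)))
print("groove",tri(T,b(657,118),S,d(527,433)),tri(T,b(571,300),S,d(715,572)))
for n,p in dict(tin=(338,256),gaend=(289,286),gatip=(291,207),gbend=(360,307),gbtip=(365,235),br1=(299,182),br2=(376,182),mallet=(311,148)).items(): print(n,onz(T,p,15))
print("stand plate",*[onz(T,b(*p),18) for p in((480,35),(698,70),(662,348),(438,306))])
E
```

```text
tips 14.0 cams [ 543.7   17.9 1044.1] [ 543.1 1031.1  823.3]
blocktop [[602.7 399.4 120. ]
 [598.2 362.9 120. ]
 [538.2 369.  120. ]
 [542.7 403.9 120. ]] [570.5 383.8 120. ]
side tops [600.  372.8 120. ] [540.1 377.3 120. ] [541.5 408.4 120. ] [602.4 400.5 120. ]
backboard [614.8 425.  125. ] [580.6 180.3 125. ] front-edge/back edge [591.3 180.7 125. ]
blank neighbour front of bay1 top-left [594.3 330.3 120. ] [535.3 331.2 120. ]
farup (array([ 595.8, -424. ,  171.8]), np.float64(2.2762255469829955)) nearup (array([ 625.5, -257.3,  170.7]), np.float64(1.854788271077434))
groove (array([ 604.5, -338.2,  176. ]), np.float64(2.2802168581788984)) (array([ 460.3, -312.2,   70.5]), np.float64(8.137126193889657))
tin [481.9 -27.3  15. ]
gaend [401.9  97.6  15. ]
gatip [606.4  98.3  15. ]
gbend [353.4 -86.3  15. ]
gbtip [537.8 -96.5  15. ]
br1 [672.9  79.1  15. ]
br2 [ 677.4 -123.4   15. ]
mallet [764.4  49.7  15. ]
stand plate [ 681.5 -253.7   18. ] [ 655.8 -437.9   18. ] [ 422.3 -405.4   18. ] [ 452.4 -219.2   18. ]
```

move_arm(
  series=[
    [[0,0,-1],[0,0,0],0.42],
    [[0,0,-1],[0,0,0],0.42],
    [[0,0,-0.9],[0,0,0],0.42],
    [[0,0,0],[-1,-0.45,0],0.42],
    [[0,0,0],[-1,-0.45,0],0.42],
    [[0,0,0],[-1,-0.45,0],0.42],
    [[0,0,0],[-1,-0.45,0],0.42],
    [[0,0,0],[-1,-0.45,0],0.42],
    [[0,0,0],[-1,-0.45,0],0.42],
    [[0,0,0],[-1,-0.45,0],0.42],
    [[0,0,0],[-1,-0.45,0],0.42],
    [[0,0,0],[-1,-0.45,0],0.42],
  ],
  squeeze=50,
)

```text
clock: 1.65
tool_pos: [414.3, 474.6, 245.2]
tcp_rot: [-3.141, 0.0, 3.031]
force: [0.2, -0.3, -0.2]
grip_width: 0.709
grip_force: 0.0
```

move_arm(
  series=[
    [[0,0,0],[-1,-0.45,0],0.42],
    [[0,0,0],[-1,-0.45,0],0.42],
    [[0,0,0],[-1,-0.45,0],0.42],
    [[0,0,0],[-1,-0.45,0],0.42],
    [[0,0,0],[-1,-0.45,0],0.42],
    [[0,0,0],[-1,-0.45,0],0.42],
    [[0,0,0],[-1,-0.4,0],0.42],
    [[0,0,0],[-0.4,0,0],0.42],
    [[0,0,0],[0,0,0],0.42],
  ],
)

```text
clock: 2.78
tool_pos: [553.4, 398.4, 245.0]
tcp_rot: [-3.141, -0.0, 3.033]
force: [-0.1, 0.2, -0.1]
grip_width: 0.71
grip_force: 0.0
```

Run:
```python
from h import *
import cv2
o=arm.observe();im=arm.snapshot("wrist");np.save("pics/w1.npy",[o["tool_pos"],o["tcp_rot"]])
cv2.imwrite("pics/w1.png",im[:,:,::-1]);print(o["clock"],o["tool_pos"],o["tcp_rot"],o["qpos"],o["grip_width"])
```

```text
2.775 [553.39671009 398.35480475 245.0345841 ] [-3.14147674e+00 -3.00630300e-04  3.03267853e+00] [-0.69994944  0.52075675  0.04522545  1.45731283 -0.02462806  1.16437126
  0.81091441] 0.7097052488965694
```

View pics/w1.png

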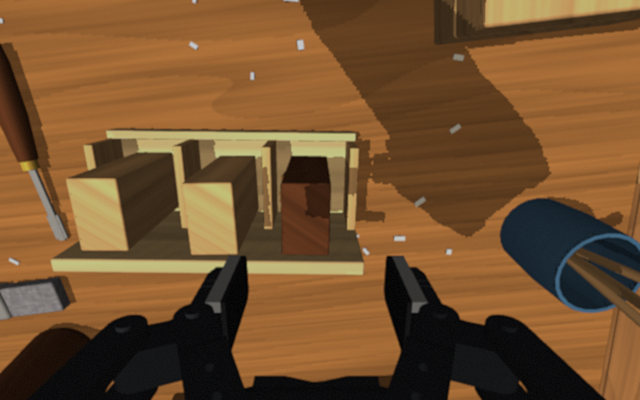

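The wrist view shows the dark block's top face spanning about (284,188)–(330,253). The pale neighbour is to its left, and there is free space on both sides. Next I'll measure the top face at z=120.

Run:
```python
from h import *
import cv2
np.set_printoptions(precision=1,suppress=True)
p,r=np.load("pics/w1.npy");C=cam("wrist",dict(tool_pos=p,tcp_rot=r))
im=cv2.imread("pics/w1.png")[140:270,265:350].astype(int)
g=im[:,:,2]
m=((g>60)&(g<130)&(im[:,:,0]<45)).astype(np.uint8)
m=cv2.morphologyEx(m,cv2.MORPH_OPEN,np.ones((3,3)))
n,l,s,_=cv2.connectedComponentsWithStats(m);k=1+np.argmax(s[1:,4])
pts=np.argwhere(l==k)[:,::-1]+[265,140]
rect=cv2.minAreaRect(pts.astype(np.float32));print(s[1:],rect)
for q in cv2.boxPoints(rect): print(q,onz(C,q,120))
for q in((284,188),(330,186),(329,253),(282,253)): print(q,onz(C,q,120))
print(im[::6,40].tolist()); print(im[70,::5].tolist())
print("nbr right edge",onz(C,(240,250),120),onz(C,(237,183),120))
```

```text
[[   2    1    7    5   30]
 [  82    2    3    7   21]
 [  81   18    3    5   15]
 [   0   43   85   78 4459]
 [  50   46   13    9   65]] ((307.0, 221.5), (77.0, 84.0), 90.0)
[265. 183.] [539.9 361.7 120. ]
[349. 183.] [546.7 424.3 120. ]
[349. 260.] [610.8 419.2 120. ]
[265. 260.] [603.5 351.9 120. ]
(284, 188) [545.3 375.3 120. ]
(330, 186) [547.5 409.9 120. ]
(329, 253) [602.9 403.8 120. ]
(282, 253) [598.8 366.4 120. ]
[[111, 167, 176], [116, 176, 193], [129, 193, 194], [5, 10, 26], [10, 20, 34], [11, 18, 33], [8, 18, 31], [10, 20, 37], [19, 32, 58], [26, 45, 81], [27, 54, 97], [31, 56, 97], [19, 35, 64], [28, 50, 88], [31, 53, 96], [29, 55, 98], [26, 49, 86], [30, 53, 95], [28, 52, 95], [28, 50, 83], [46, 72, 88], [124, 186, 195]]
[[60, 98, 132], [95, 154, 191], [25, 40, 55], [59, 92, 119], [28, 54, 97], [27, 52, 91], [26, 47, 86], [26, 47, 85], [23, 41, 75], [16, 30, 55], [17, 32, 57], [16, 32, 58], [18, 32, 58], [66, 102, 121], [82, 124, 147], [108, 163, 173], [19, 35, 50]]
nbr right edge [592.5 333.4 120. ] [537.6 340.9 120. ]
```

move_arm(
  series=[
    [[0,0,0.2],[-0.5,-0.2,0],0.34],
    [[0,0,0],[-0.5,-0.15,0],0.34],
    [[0,0,0],[0,0,1],0.34],
    [[0,0,0],[0,0,1],0.34],
    [[0,0,0],[0,0,1],0.34],
    [[0,0,0],[0,0,1],0.34],
    [[0,0,0],[0,0,1],0.34],
    [[0,0,0],[0,0,0],0.34],
  ],
)

```text
clock: 3.82
tool_pos: [571.5, 388.4, 143.3]
tcp_rot: [-3.14, -0.002, 3.013]
force: [0.3, 0.2, 0.5]
grip_width: 0.672
grip_force: 0.0
```

move_arm(
  series=[
    [[0,0,0],[0,0,0.8],0.34],
    [[0,0,0],[0,0,0.8],0.34],
    [[0,0,0],[0,0,0.7],0.34],
    [[0,0,0],[0,0,0],0.34],
  ],
)

```text
clock: 4.32
tool_pos: [571.7, 388.5, 97.8]
tcp_rot: [-3.14, -0.001, 3.013]
force: [-0.2, -0.0, 0.5]
grip_width: 0.67
grip_force: 0.0
```

move_arm(
  series=[
    [[0,0,0],[0,0,0],0],
    [[0,0,0],[0,0,0],-0.2],
    [[0,0,0],[0,0,0],-0.4],
    [[0,0,0],[0,0,0],-0.6],
    [[0,0,0],[0,0,0],-0.6],
  ],
  squeeze=60,
)

```text
clock: 4.95
tool_pos: [572.7, 388.9, 99.9]
tcp_rot: [3.141, 0.001, 3.013]
force: [-0.7, -1.8, 6.4]
grip_width: 0.438
grip_force: 60.9
```

move_arm(
  series=[
    [[0,0,0],[0,0,-0.3],-0.6],
    [[0,0,0],[0,0,-0.6],-0.6],
    [[0,0,0],[0.1,0,-1],-0.6],
    [[0,0,0],[0.1,0,-1],-0.6],
    [[0,0,0],[0.2,0,-1],-0.6],
    [[0,0,0],[0.4,0,-1],-0.6],
    [[0,0,0],[1,0,0],-0.6],
    [[0,0,0],[1,0,0],-0.6],
    [[0,0,0],[1,0,0],-0.6],
    [[0,0,0],[1,0,0],-0.6],
    [[0,0,0],[1,0,0],-0.6],
  ],
)

```text
clock: 6.32
tool_pos: [456.0, 404.0, 197.7]
tcp_rot: [3.141, 0.0, 3.013]
force: [0.1, -0.7, -1.8]
grip_width: 0.44
grip_force: 60.2
```

Run:
```python
from h import *
import cv2
o=arm.observe();print(o["qpos"],o["force"],o["grip_width"],o["grip_force"],o["tool_pos"])
a=arm.snapshot("top")[:,:,::-1];b=arm.snapshot("side")[:,:,::-1]
cv2.imwrite("pics/l1.png",np.hstack([cv2.resize(a[150:320,130:330],None,fx=2,fy=2),cv2.resize(b[180:350,270:450],None,fx=2,fy=2)]))
```

```text
[-0.79871075  0.43628279  0.03031574  1.70237208 -0.01514934  1.00298498
  0.67905645] [ 0.14755631 -0.68305337 -1.80307106] 0.4398092883020898 60.18267631530762 [455.97191135 403.95727639 197.67068583]
```

View pics/l1.png

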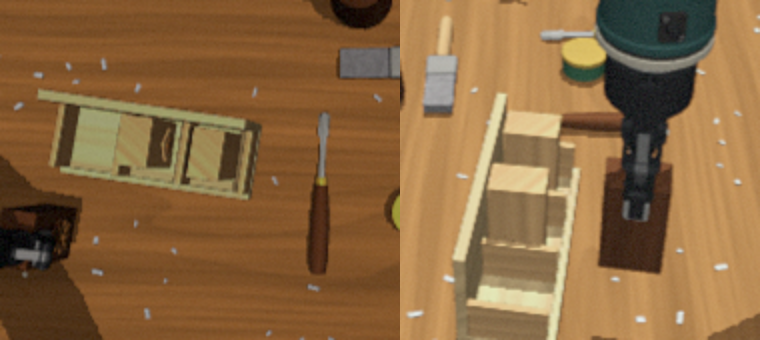

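The block is held upright and clear of the rack, and the other two blocks have not moved. Before standing it down I'll fit a simple arm model, so the tilted re-grasp and the final pose stay inside the joint ranges.

```bash
cat > kin.py <<'E'
import numpy as np
from scipy.optimize import least_squares
from scipy.spatial.transform import Rotation as Ro
import itertools
D=[([-1.21348269,.41800399,-.01028959,1.61419756,.00470209,1.11073405,-.05301217],[242.58,575.62,244.63],[-3.14028,.0001,2.74276]),
([-.69994944,.52075675,.04522545,1.45731283,-.02462806,1.16437126,.81091441],[553.397,398.355,245.03],[-3.14148,-.0003,3.03268]),
([-.79871075,.43628279,.03031574,1.70237208,-.01514934,1.00298498,.67905645],[455.97,403.957,197.67],[3.141,0,3.013])]
def fk(q,p,s):
    L1,L2,L3,H,off,o7=p
    R=Ro.from_euler("z",s[0]*q[0]+off);x=np.array([0,0,H])
    R=R*Ro.from_euler("y",q[1])*Ro.from_euler("z",s[1]*q[2]);x=x+R.apply([0,0,L1])
    R=R*Ro.from_euler("y",q[3])*Ro.from_euler("z",s[2]*q[4]);x=x+R.apply([0,0,L2])
    R=R*Ro.from_euler("y",q[5])*Ro.from_euler("z",s[3]*q[6]+o7);x=x+R.apply([0,0,L3])
    return x,R
def res(p,s):
    r=[]
    for q,x,e in D:
        X,R=fk(q,p,s);r+=list((X-x)/1.)+list(300*(Ro.from_euler("xyz",e).inv()*R).as_rotvec())
    return r+[(p[3]-360)/100]
best=None
for s in itertools.product((-1,1),repeat=4):
    for o7 in(0,np.pi/2,np.pi,-np.pi/2):
        f=least_squares(res,[520,460,386,360,0,o7],args=(s,))
        if best is None or f.cost<best[0]: best=(f.cost,f.x,s)
COST,P,S=best
LO=np.array([-2.81,-.39,-1.27,.06,-1.19,.19,-2.82]);HI=np.array([2.81,2.02,1.25,2.57,4.33,2,2.82])
def ik(x,R,q0):
    def f(q):
        X,Q=fk(q,P,S);return np.r_[(X-x)/10,30*(R.inv()*Q).as_rotvec(),.02*(q-q0)]
    f_=least_squares(f,np.clip(q0,LO+1e-3,HI-1e-3),bounds=(LO,HI));X,Q=fk(f_.x,P,S)
    return f_.x,np.linalg.norm(X-x),(R.inv()*Q).magnitude()
def toolR(head,a):
    # tool x opposite to heading `head` when vertical; tool z tilted by a from down toward heading
    z=np.array([np.cos(head)*np.sin(a),np.sin(head)*np.sin(a),-np.cos(a)]);y=np.array([-np.sin(head),np.cos(head),0])
    return Ro.from_matrix(np.c_[np.cross(y,z),y,z])
E
python3 - <<'E'
from kin import *
np.set_printoptions(precision=2,suppress=True)
print(COST,P,S)
q0=np.array(D[2][0])
for st in((480,300),(450,200),(600,40)):
  az=np.arctan2(st[1],st[0])
  for bh in(1.47,1.2,.9,.6,.3,0,-.16):
    for b in(.45,.6):
      qa,e,g=ik(np.array([*st,75]),toolR(bh,b),q0)
      # final: block turned back by .8 : tool tilt toward heading = b-.8
      qb,e2,g2=ik(np.array([530,-325,130]),toolR(-.16,b-.8),qa)
      if max(e,e2)<5 and max(g,g2)<.05: print(st,bh,b,qa,qb,round(e,1),round(e2,1))
E
```

```text
3.4270332739351486 [505.36 469.08 372.33 364.21  -0.05   1.52] (-1, -1, -1, -1)
(480, 300) 1.47 0.45 [ 0.44  0.75 -1.    2.1   0.51  0.42  2.24] [ 0.7   0.8  -0.44  1.39  0.39  1.39  1.6 ] 0.0 0.0
(480, 300) 1.47 0.6 [ 0.62  0.92 -1.12  2.14  0.65  0.37  2.24] [ 0.86  0.73 -0.6   1.53  0.47  1.22  1.54] 0.0 0.0
(480, 300) 1.2 0.45 [ 0.33  0.63 -0.88  2.19  0.54  0.25  1.9 ] [ 0.69  0.79 -0.41  1.39  0.37  1.38  1.61] 0.0 0.0
(480, 300) 1.2 0.6 [ 0.57  0.81 -1.07  2.26  1.25  0.19  1.34] [ 1.01  0.83 -0.88  1.53  0.66  1.31  1.4 ] 0.0 0.0
(480, 300) 0.9 0.45 [ 0.21  0.55 -0.81  2.25  1.2   0.19  0.88] [ 0.85  0.87 -0.71  1.39  0.57  1.45  1.47] 0.0 0.0
(480, 300) 0.9 0.6 [ 0.55  0.87 -1.19  2.35  2.    0.46  0.3 ] [ 1.17  1.07 -1.27  1.53  0.97  1.52  1.2 ] 0.0 0.0
(480, 300) 0.6 0.45 [-0.12  0.45 -0.54  2.28  1.54  0.19  0.11] [ 0.88  0.88 -0.76  1.39  0.6   1.47  1.45] 0.0 0.0
(480, 300) 0.6 0.6 [ 0.36  0.78 -1.13  2.4   2.12  0.65 -0.25] [ 1.17  1.07 -1.27  1.53  0.97  1.52  1.2 ] 0.0 0.0
(480, 300) 0.3 0.45 [-0.63  0.41 -0.08  2.27  1.35  0.19 -0.13] [ 0.7   0.8  -0.43  1.39  0.39
[... 2772 characters left out ...]
.51] 0.0 0.0
(600, 40) 0.6 0.45 [ 0.67  0.6  -0.74  2.13  0.45  0.21  1.84] [ 0.69  0.79 -0.42  1.39  0.38  1.38  1.61] 0.0 0.0
(600, 40) 0.3 0.45 [-0.09  0.44  0.07  2.18 -1.03  0.19  2.82] [ 0.04  0.85  0.67  1.39 -0.33  1.37  2.13] 1.5 0.0
(600, 40) 0 0.45 [ 0.16  0.46 -0.35  2.2   1.33  0.19  0.17] [ 0.83  0.86 -0.67  1.39  0.54  1.44  1.49] 0.0 0.0
(600, 40) 0 0.6 [ 0.58  0.63 -0.86  2.32  2.11  0.53 -0.48] [ 1.17  1.07 -1.27  1.53  0.97  1.52  1.2 ] 0.0 0.0
(600, 40) -0.16 0.45 [-0.11  0.45 -0.11  2.19  1.18  0.19  0.08] [ 0.73  0.81 -0.49  1.39  0.42  1.4   1.58] 0.0 0.0
(600, 40) -0.16 0.6 [ 0.27  0.53 -0.58  2.3   2.04  0.49 -0.7 ] [ 1.15  1.02 -1.21  1.53  0.92  1.47  1.23] 0.0 0.0
```

move_arm(
  series=[
    [[0,0,1],[0.7,0,0.5],-0.6],
    [[0,0,1],[0,0,1],-0.6],
    [[0,0,0],[0,0,1],-0.6],
    [[0,0,0],[0,0,1],-0.6],
    [[0,0,0],[0,0,1],-0.6],
    [[0,0,0],[0,0,0.4],-0.6],
    [[0,0,0],[0,0,0.2],-0.6],
    [[0,0,0],[0,0,0],-0.6],
  ],
)

```text
clock: 7.42
tool_pos: [443.5, 405.7, 95.6]
tcp_rot: [3.141, 0.0, 2.813]
force: [0.5, 0.6, -2.1]
grip_width: 0.439
grip_force: 60.2
```

move_arm(
  series=[
    [[0,0,0],[0,0,0.1],-0.6],
    [[0,0,0],[0,0,0.1],-0.6],
    [[0,0,0],[0,0,0.05],-0.6],
    [[0,0,0],[0,0,0],-0.6],
  ],
)

```text
clock: 7.92
tool_pos: [443.3, 405.5, 90.2]
tcp_rot: [-3.141, -0.0, 2.813]
force: [-0.0, 0.4, -1.3]
grip_width: 0.436
grip_force: 60.2
```

move_arm(
  series=[
    [[0,0,0],[0,0,0.06],-0.6],
    [[0,0,0],[0,0,0.04],-0.6],
    [[0,0,0],[0,0,0],-0.6],
  ],
)

```text
clock: 8.3
tool_pos: [443.6, 405.6, 89.9]
tcp_rot: [3.141, 0.0, 2.813]
force: [-7.6, -7.1, 26.9]
grip_width: 0.437
grip_force: 63.8
```

move_arm(
  series=[
    [[0,0,0],[0,0,-0.07],-0.6],
    [[0,0,0],[0,0,0],-0.05],
    [[0,0,0],[0,0,0],0.15],
    [[0,0,0],[0,0,0],0.4],
    [[0,0,0],[0,0,0],0.6],
    [[0,0,0],[0,0,-0.5],0.6],
    [[0,0,0],[0,0,-1],0.8],
    [[0,0,0],[0,0,-1],1],
    [[0,0,0],[0,0,-1],1],
    [[0,0,0],[0,0,-1],1],
    [[0,0,0],[0,0,0],1],
  ],
)

```text
clock: 9.68
tool_pos: [443.9, 406.1, 181.7]
tcp_rot: [3.139, 0.001, 2.813]
force: [-0.4, 0.8, -0.5]
grip_width: 0.997
grip_force: 0.0
```

Run:
```python
from h import *
import cv2
o=arm.observe();print(o["clock"],o["tool_pos"],o["tcp_rot"],o["qpos"])
np.save("pics/w2.npy",[o["tool_pos"],o["tcp_rot"]])
a=arm.snapshot("wrist")[:,:,::-1];cv2.imwrite("pics/w2.png",a)
```

```text
9.675 [443.9158578  406.0907918  181.68416619] [3.13894596e+00 1.32767626e-03 2.81281287e+00] [-0.84423062  0.44043815  0.06756036  1.73842715 -0.03509632  0.96093455
  0.47893919]
```

View pics/w2.png

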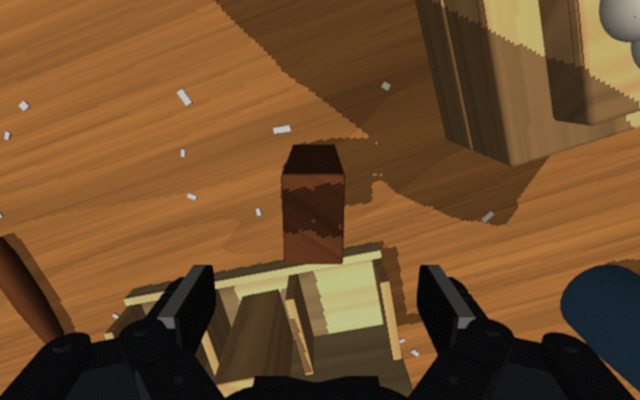

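The block stands upright on the bench, and its top face spans (282,174)–(344,263). Next I'll work out the tilted edge grasp.

Run:
```python
from h import *
from kin import *
np.set_printoptions(precision=2,suppress=True)
p,r=np.load("pics/w2.npy");C=cam("wrist",dict(tool_pos=p,tcp_rot=r))
q=[onz(C,c,110) for c in((282,174),(344,173),(344,263),(284,263))]
c=np.mean(q,0);print(q,c, "sides",[np.linalg.norm(q[i]-q[i-1]) for i in range(4)])
for a,b in((0,1),(3,2),(3,0),(2,1)): d=q[b]-q[a];print(np.arctan2(d[1],d[0]))
bh=1.242;b=.45
Rt=toolR(bh,b);z=Rt.as_matrix()[:,2]
c=np.array([443.6,405.6,0])  # from gripper at release
g=c+[-5*np.cos(bh),-5*np.sin(bh),70];t=g+5*z
q0=np.array([-0.84423062,0.44043815,0.06756036,1.73842715,-0.03509632,0.96093455,0.47893919])
print("tcp",t,"pre",t-90*z,"euler",Rt.as_euler("xyz"))
for back in(90,0):
  print(ik(t-back*z,Rt,q0))
print(ik(t-90*z,toolR(bh,0),q0))
```

```text
[array([409.72, 397.27, 110.  ]), array([420.91, 431.85, 110.  ]), array([477.21, 414.19, 110.  ]), array([464.8 , 377.98, 110.  ])] [443.16 405.32 110.  ] sides [np.float64(58.35399597002814), np.float64(36.345908350069635), np.float64(59.004364349479), np.float64(38.28286737152597)]
1.257918110126453
1.2405536269919382
2.80474400206535
2.83774017705946
tcp [442.69 402.93  65.5 ] pre [430.05 365.88 146.54] euler [-3.14  0.45 -1.9 ]
(array([ 0.3 ,  0.48, -1.03,  2.19,  0.36,  0.35,  1.89]), np.float64(0.00045974146258226427), 2.2487712662157335e-06)
(array([-0.01,  0.61, -0.74,  2.15,  0.63,  0.19,  1.63]), np.float64(0.0002842698704238428), 2.065006308966846e-06)
(array([-0.53,  0.44, -0.28,  1.85,  0.16,  0.87,  1.93]), np.float64(0.00012916617202404903), 1.151173794872772e-06)
```

move_arm(
  series=[
    [[0,0,-1],[0,0,0],1],
    [[0,0,-1],[0,0,0],1],
    [[0,0,-1],[0,0,0],1],
    [[0,0,-1],[0,0,0],1],
    [[0,0,-1],[0,0,0],1],
    [[0,0,-1],[0,0,0],1],
    [[0,0,-1],[0,0,0],1],
    [[0,0,-1],[0,0,0],1],
    [[0,0,-1],[0,0,0],1],
    [[0,0,-1],[0,0,0],1],
    [[0,0,-1],[0,0,0],1],
    [[0,0,-1],[0,0,0],1],
  ],
)

```text
clock: 11.22
tool_pos: [443.0, 405.3, 178.9]
tcp_rot: [3.141, -0.001, -2.267]
force: [-0.2, -0.3, 0.2]
grip_width: 0.997
grip_force: 0.0
```

move_arm(
  series=[
    [[0,0,-1],[0,0,0],1],
    [[0,0,-1],[0,0,0],1],
    [[0,0,-1],[0,0,0],1],
    [[0,0,-0.7],[0,0,0],1],
    [[0,-1,0],[0.5,0,0],1],
    [[0,-1,0],[0.5,0,0],1],
    [[0,-1,0],[0.5,0,0],1],
    [[0,-1,0],[0.5,0,0],1],
    [[0,-0.5,0],[0.3,0,0],1],
    [[0,0,0],[0,0,0],1],
  ],
)

```text
clock: 12.48
tool_pos: [428.7, 361.7, 170.6]
tcp_rot: [3.14, 0.448, -1.903]
force: [0.0, -0.6, -0.2]
grip_width: 1.001
grip_force: 0.0
```

```bash
cat > rel.py <<'E'
import sys
from h import *
np.set_printoptions(precision=3,suppress=True)
def rel(x,R):
    o=arm.observe();Q=Ro.from_euler("xyz",o["tcp_rot"])
    print(o["clock"],o["tool_pos"],o["tcp_rot"],o["qpos"],"F",o["force"],"grip",o["grip_width"],o["grip_force"])
    print("turn units",(Q.inv()*R).as_rotvec()*10,"shift now-axes",Q.inv().apply(np.array(x)-o["tool_pos"])/20,"shift after turn",R.inv().apply(np.array(x)-o["tool_pos"])/20)
E
python3 -c "
from rel import *
from kin import toolR
rel([442.7,402.9,65.5],toolR(1.243,.45))"
```

```text
12.475 [428.681 361.716 170.565] [ 3.14   0.448 -1.903] [-0.192  0.297 -0.492  2.1   -0.273  0.418  2.4  ] F [ 0.022 -0.576 -0.194] grip 1.001415662337997 0.0
turn units [-0.005 -0.016 -0.039] shift now-axes [0.317 0.001 5.677] shift after turn [ 0.326 -0.001  5.676]
```

move_arm(
  series=[
    [[0,0,0],[0.32,0,0.9],1],
    [[0,0,0],[0,0,1],1],
    [[0,0,0],[0,0,1],1],
    [[0,0,0],[0,0,1],1],
    [[0,0,0],[0,0,0.8],1],
    [[0,0,0],[0,0,0.5],1],
    [[0,0,0],[0,0,0.3],1],
    [[0,0,0],[0,0,0],1],
  ],
)

```text
clock: 13.48
tool_pos: [442.4, 403.0, 69.5]
tcp_rot: [3.141, 0.45, -1.9]
force: [0.1, -0.4, -0.4]
grip_width: 0.999
grip_force: 0.0
```

```bash
python3 -c "
from rel import *
from kin import toolR
rel([442.7,402.9,65.5],toolR(1.243,.45))"
```

```text
13.475 [442.425 402.984  69.486] [ 3.141  0.45  -1.9  ] [-0.338  0.527 -0.405  2.071 -0.216  0.203  2.361] F [ 0.146 -0.415 -0.435] grip 0.9992591713435737 0.0
turn units [-0.006 -0.003 -0.016] shift now-axes [ 0.086 -0.014  0.18 ] shift after turn [ 0.086 -0.014  0.18 ]
```

move_arm(
  series=[
    [[0,0,0],[0,0,0],0.6],
    [[0,0,0],[0,0,0],0.4],
    [[0,0,0],[0,0,0],0.2],
    [[0,0,0],[0,0,0],0],
    [[0,0,0],[0,0,0],0],
    [[0,0,0],[0,0,0],0],
  ],
  squeeze=70,
)

```text
clock: 14.22
tool_pos: [442.9, 402.9, 70.4]
tcp_rot: [-3.141, 0.451, -1.9]
force: [-2.4, -6.3, 11.6]
grip_width: 0.697
grip_force: 63.3
```

move_arm(
  series=[
    [[0,0,0],[-0.1,0,-0.2],0],
    [[0,0,0],[-0.2,0,-0.4],0],
    [[0,0,0],[-0.44,0,-0.9],0],
    [[0,0,0],[-0.44,0,-0.9],0],
    [[0,0,0],[-0.44,0,-0.9],0],
    [[0,0,0],[-0.44,0,-0.9],0],
    [[0,0,0],[-0.44,0,-0.9],0],
    [[0,0,0],[-0.44,0,-0.9],0],
    [[0,0,0],[-0.44,0,-0.9],0],
  ],
)

```text
clock: 15.35
tool_pos: [442.5, 403.7, 224.4]
tcp_rot: [-3.141, 0.45, -1.9]
force: [0.2, 1.1, -1.6]
grip_width: 0.695
grip_force: 66.4
```

Run:
```python
from rel import *
from kin import toolR
import cv2
rel([442.9,402.9,210],toolR(1.243,.45))
t=cv2.imread("pics/top0.png");s=cv2.imread("pics/side0.png")
A=cv2.resize(t[190:285,405:535],None,fx=4,fy=4,interpolation=cv2.INTER_CUBIC)
B=cv2.resize(s[90:180,295:385],None,fx=4,fy=4,interpolation=cv2.INTER_CUBIC)
c=arm.snapshot("side")[:,:,::-1]
D=cv2.resize(c[180:370,270:460],(280,280))
out=np.zeros((600,800,3),np.uint8);out[:380,:520]=A;out[:280,520:]=D;out[300:600,520:800]=B[60:360,:280];out[380:600,0:360]=B[:220]
cv2.imwrite("pics/z1.png",out)
```

```text
15.35 [442.493 403.651 224.424] [-3.141  0.45  -1.9  ] [-0.32   0.262 -0.409  1.98  -0.241  0.544  2.299] F [ 0.163  1.106 -1.622] grip 0.694754516178352 66.37629389762878
turn units [-0.01  -0.    -0.014] shift now-axes [ 0.34  -0.031  0.637] shift after turn [ 0.34  -0.031  0.637]
```

View pics/z1.png

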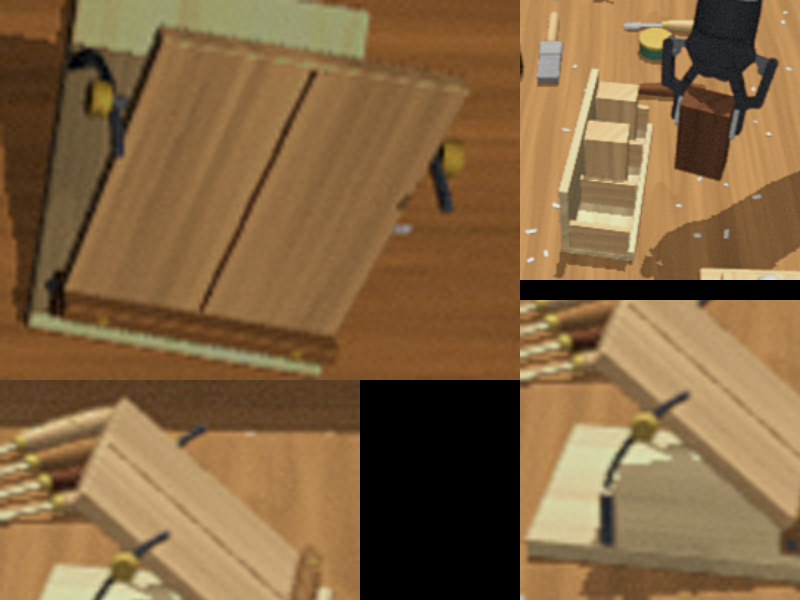

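The block is held by its edges and hangs straight. The board's surface corners are clear in the top panel: lower ones at (70,290) and (333,335), upper ones at (164,40) and (462,95), groove from (202,312) to (314,72). I'll solve the seat pose from these points across the two views.

```bash
cat > seat.py <<'E'
from h import *
from scipy.optimize import least_squares
T=cam("top");S=cam("side")
a=lambda x,y:(405+x/4,190+y/4); l=lambda x,y:(295+x/4,90+(y-380)/4); r=lambda x,y:(295+(x-520)/4,105+(y-300)/4)
ob=[(T,a(70,290),0,85),(T,a(333,335),0,-85),(T,a(202,312),0,0),(T,a(164,40),196,85),(T,a(462,95),196,-85),(T,a(314,72),196,0),
(S,l(80,490),196,85),(S,l(126,400),196,-85),(S,l(112,445),196,0),(S,r(783,525),0,85)]
def frame(p):
    R=Ro.from_euler("ZY",[p[3],-p[4]]); return R
def f(p):
    R=frame(p);return np.concatenate([proj(C,p[:3]+R.apply([u,v,0]))-q for C,q,u,v in ob])
def solve():
    return least_squares(f,[460,-312,60,-.16,.75],x_scale=[10,10,10,.1,.1],loss="soft_l1")
E
python3 - <<'E'
from seat import *
np.set_printoptions(precision=3,suppress=True)
s=solve();print(s.x);print(f(s.x).reshape(-1,2))
E
```

```text
[ 461.194 -320.032   40.835   -0.147    0.726]
[[-1.339 -0.538]
 [ 0.081 -0.15 ]
 [-0.824 -0.231]
 [-0.077  0.795]
 [ 1.9   -0.013]
 [ 0.571 -0.749]
 [ 1.255  1.132]
 [ 0.055  0.025]
 [-1.363  0.048]
 [ 2.748 -0.58 ]]
```

```bash
cat > goal.py <<'E'
from rel import *
import json,os
Rg=Ro.from_euler("xyz",[-3.141,.451,-1.9]);Xg=np.array([442.9,402.9,70.4])
h=1.243;Rb=Ro.from_euler("z",h);F=np.array([443.4+19*np.cos(h),405.5+19*np.sin(h),0])
fT=Rg.inv().apply(F-Xg);RT=Rg.inv()*Rb   # foot & block axes in tool
SEAT=json.load(open("seat.json")) if os.path.exists("seat.json") else [461.2,-319,40.8,-.148,.726]
Rs=Ro.from_euler("ZY",[SEAT[3],-SEAT[4]])
Rbf=Ro.from_matrix(Rs.as_matrix()@np.array([[0,0,1],[0,1,0],[-1,0,0]]))
def target(du,dv,dn):
    R=Rbf*RT.inv();x=np.array(SEAT[:3])+Rs.apply([du,dv,dn]);return x-R.apply(fT),R
def rows(x,R,N):
    o=arm.observe();Q=Ro.from_euler("xyz",o["tcp_rot"]);w=(Q.inv()*R).as_rotvec();d=(x-o["tool_pos"])/N
    print("turn/row",w/N*10)
    for i in range(N):
        Qi=Q*Ro.from_rotvec(w*(i+.5)/N);print(i,np.round(Qi.inv().apply(d)/20,2).tolist())
def footnow():
    o=arm.observe();Q=Ro.from_euler("xyz",o["tcp_rot"]);f=o["tool_pos"]+Q.apply(fT)
    print("foot in seat axes",Rs.inv().apply(f-SEAT[:3]),"rot err (seat axes)",(Rs.inv()*Q*(Rbf*RT.inv()).inv()*Rs).as_rotvec(),"F seat axes",Rs.inv().apply(o["force"]),"clock",o["clock"],"grip",o["grip_width"],o["grip_force"])
E
python3 - <<'E'
from goal import *
from kin import ik
x,R=target(60,0,90);print(x,R.as_euler("xyz"),ik(x,R,arm.observe()["qpos"]))
x0,R0=target(0,0,0);print(x0,ik(x0,R0,arm.observe()["qpos"]))
rows(x,R,39)
E
```

```text
[ 484.304 -322.812  210.846] [-3.14  -0.394  2.992] (array([0.298, 0.642, 0.241, 1.422, 0.014, 1.453, 1.936]), np.float64(0.00015800288438191172), 8.740591391184671e-07)
[ 499.021 -325.006  103.708] (array([ 0.292,  0.782,  0.243,  1.442, -0.021,  1.299,  1.929]), np.float64(0.0001512656145337595), 8.830027838952824e-07)
turn/row [0.011 0.181 0.366]
0 [0.78, -0.37, -0.35]
1 [0.78, -0.39, -0.34]
2 [0.77, -0.42, -0.32]
3 [0.76, -0.45, -0.31]
4 [0.75, -0.48, -0.29]
5 [0.73, -0.51, -0.28]
6 [0.72, -0.53, -0.27]
7 [0.7, -0.56, -0.25]
8 [0.69, -0.59, -0.24]
9 [0.67, -0.61, -0.23]
10 [0.65, -0.64, -0.21]
11 [0.63, -0.66, -0.2]
12 [0.61, -0.68, -0.19]
13 [0.59, -0.7, -0.18]
14 [0.56, -0.72, -0.17]
15 [0.54, -0.75, -0.16]
16 [0.52, -0.76, -0.15]
17 [0.49, -0.78, -0.14]
18 [0.46, -0.8, -0.13]
19 [0.44, -0.82, -0.12]
20 [0.41, -0.83, -0.11]
21 [0.38, -0.85, -0.1]
22 [0.35, -0.86, -0.09]
23 [0.32, -0.87, -0.09]
24 [0.29, -0.88, -0.08]
25 [0.26, -0.89, -0.07]
26 [0.23, -0.9, -0.07]
27 [0.19, -0.91, -0.06]
28 [0.16, -0.92, -0.06]
29 [0.13, -0.92, -0.06]
30 [0.1, -0.93, -0.05]
31 [0.06, -0.93, -0.05]
32 [0.03, -0.93, -0.05]
33 [-0.0, -0.93, -0.05]
34 [-0.04, -0.93, -0.05]
35 [-0.07, -0.93, -0.05]
36 [-0.1, -0.93, -0.05]
37 [-0.14, -0.92, -0.05]
38 [-0.17, -0.92, -0.05]
```

move_arm(
  series=[
    [[0.01,0.18,0.37],[0.4,-0.2,-0.2],0],
    [[0.01,0.18,0.37],[0.78,-0.39,-0.34],0],
    [[0.01,0.18,0.37],[0.77,-0.42,-0.32],0],
    [[0.01,0.18,0.37],[0.76,-0.45,-0.31],0],
    [[0.01,0.18,0.37],[0.75,-0.48,-0.29],0],
    [[0.01,0.18,0.37],[0.73,-0.51,-0.28],0],
    [[0.01,0.18,0.37],[0.72,-0.53,-0.27],0],
    [[0.01,0.18,0.37],[0.7,-0.56,-0.25],0],
    [[0.01,0.18,0.37],[0.69,-0.59,-0.24],0],
    [[0.01,0.18,0.37],[0.67,-0.61,-0.23],0],
    [[0.01,0.18,0.37],[0.65,-0.64,-0.21],0],
    [[0.01,0.18,0.37],[0.63,-0.66,-0.2],0],
  ],
)

```text
clock: 16.9
tool_pos: [458.1, 187.6, 217.5]
tcp_rot: [3.006, 0.198, -2.354]
force: [-0.5, 0.0, -1.7]
grip_width: 0.694
grip_force: 66.0
```

move_arm(
  series=[
    [[0.01,0.18,0.37],[0.61,-0.68,-0.19],0],
    [[0.01,0.18,0.37],[0.59,-0.7,-0.18],0],
    [[0.01,0.18,0.37],[0.56,-0.72,-0.17],0],
    [[0.01,0.18,0.37],[0.54,-0.75,-0.16],0],
    [[0.01,0.18,0.37],[0.52,-0.76,-0.15],0],
    [[0.01,0.18,0.37],[0.49,-0.78,-0.14],0],
    [[0.01,0.18,0.37],[0.46,-0.8,-0.13],0],
    [[0.01,0.18,0.37],[0.44,-0.82,-0.12],0],
    [[0.01,0.18,0.37],[0.41,-0.83,-0.11],0],
    [[0.01,0.18,0.37],[0.38,-0.85,-0.1],0],
    [[0.01,0.18,0.37],[0.35,-0.86,-0.09],0],
    [[0.01,0.18,0.37],[0.32,-0.87,-0.09],0],
  ],
)

```text
clock: 18.4
tool_pos: [472.6, -35.8, 211.4]
tcp_rot: [2.994, -0.082, -2.762]
force: [-1.2, 0.6, -1.5]
grip_width: 0.695
grip_force: 66.3
```

Run:
```python
from goal import *
x,R=target(60,0,90);rel(x,R);rows(x,R,17)
```

```text
18.4 [472.62  -35.802 211.421] [ 2.994 -0.082 -2.762] [ 0.062  0.265  0.01   1.924 -0.112  1.093  2.075] F [-1.221  0.644 -1.451] grip 0.694743595220031 66.30428194999695
turn units [0.198 2.659 5.361] shift now-axes [  4.75  -13.462  -1.578] shift after turn [ -2.517 -14.106  -0.99 ]
turn/row [0.012 0.156 0.315]
0 [0.27, -0.8, -0.09]
1 [0.24, -0.8, -0.09]
2 [0.22, -0.81, -0.08]
3 [0.2, -0.82, -0.08]
4 [0.17, -0.82, -0.07]
5 [0.15, -0.83, -0.07]
6 [0.12, -0.83, -0.07]
7 [0.09, -0.84, -0.06]
8 [0.07, -0.84, -0.06]
9 [0.04, -0.84, -0.06]
10 [0.02, -0.84, -0.06]
11 [-0.01, -0.84, -0.06]
12 [-0.03, -0.84, -0.06]
13 [-0.06, -0.84, -0.06]
14 [-0.08, -0.84, -0.06]
15 [-0.11, -0.84, -0.06]
16 [-0.14, -0.83, -0.06]
```

move_arm(
  series=[
    [[0.01,0.16,0.32],[0.27,-0.8,-0.09],0],
    [[0.01,0.16,0.32],[0.24,-0.8,-0.09],0],
    [[0.01,0.16,0.32],[0.22,-0.81,-0.08],0],
    [[0.01,0.16,0.32],[0.2,-0.82,-0.08],0],
    [[0.01,0.16,0.32],[0.17,-0.82,-0.07],0],
    [[0.01,0.16,0.32],[0.15,-0.83,-0.07],0],
    [[0.01,0.16,0.32],[0.12,-0.83,-0.07],0],
    [[0.01,0.16,0.32],[0.09,-0.84,-0.06],0],
    [[0.01,0.16,0.32],[0.07,-0.84,-0.06],0],
    [[0.01,0.16,0.32],[0.04,-0.84,-0.06],0],
    [[0.01,0.16,0.32],[0.02,-0.84,-0.06],0],
    [[0.01,0.16,0.32],[0,-0.84,-0.06],0],
  ],
)

```text
clock: 19.9
tool_pos: [483.5, -237.9, 210.1]
tcp_rot: [3.08, -0.316, -3.13]
force: [0.8, 0.0, -1.6]
grip_width: 0.691
grip_force: 65.9
```

move_arm(
  series=[
    [[0.01,0.16,0.32],[-0.03,-0.84,-0.06],0],
    [[0.01,0.16,0.32],[-0.06,-0.84,-0.06],0],
    [[0.01,0.16,0.32],[-0.08,-0.84,-0.06],0],
    [[0.01,0.16,0.32],[-0.11,-0.84,-0.06],0],
    [[0.01,0.16,0.32],[-0.14,-0.83,-0.06],0],
    [[0,0,0],[0,0,0],0],
  ],
)

```text
clock: 20.65
tool_pos: [487.6, -322.6, 209.4]
tcp_rot: [-3.139, -0.4, 2.984]
force: [-0.5, 0.2, -1.8]
grip_width: 0.696
grip_force: 66.3
```

Run:
```python
from goal import *
import cv2
x,R=target(60,0,90);rel(x,R);footnow()
o=arm.observe();np.save("pics/w3.npy",[o["tool_pos"],o["tcp_rot"]]);cv2.imwrite("pics/w3.png",arm.snapshot("wrist")[:,:,::-1])
cv2.imwrite("pics/side3.png",arm.snapshot("side")[:,:,::-1])
```

```text
20.65 [ 487.649 -322.623  209.438] [-3.139 -0.4    2.984] [ 0.29   0.6    0.267  1.494 -0.001  1.437  1.955] F [-0.491  0.156 -1.83 ] grip 0.6957936986911086 66.305673122406
turn units [ 0.021 -0.066 -0.074] shift now-axes [ 0.178 -0.036 -0.001] shift after turn [ 0.178 -0.034 -0.002]
foot in seat axes [61.381  0.919 87.229] rot err (seat axes) [-0.006  0.007 -0.005] F seat axes [-1.595  0.082 -1.031] clock 20.65 grip 0.6957936986911086 66.305673122406
```

View pics/w3.png

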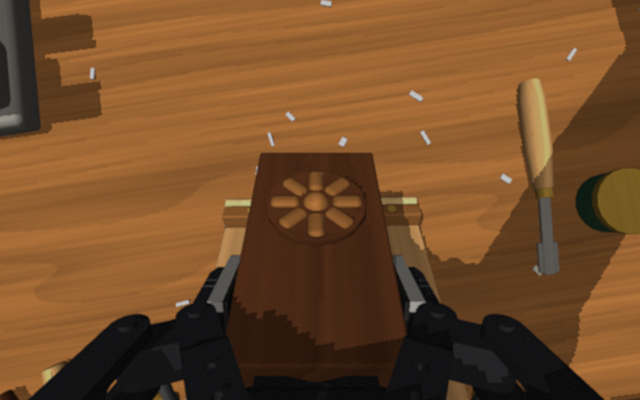

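The wrist view shows the block held square, rosette outwards. The ledge ends show on both sides, at about (223,225) and (420,224), and the board runs symmetrically behind. Next I'll get sub-pixel ledge ends and compare them with the seat estimate.

Run:
```python
from goal import *
import cv2
p,r=np.load("pics/w3.npy");C=cam("wrist",dict(tool_pos=p,tcp_rot=r))
for v in(85,-85):
  for u,n in((0,0),(0,14),(-14,14),(40,0)):print(v,u,n,proj(C,SEAT[:3]+Rs.apply([u,v,n])))
Q=Ro.from_euler("xyz",r)
B=Q*RT;f=p+Q.apply(fT)
for y in(30,-30): print("block foot front/back",proj(C,f+B.apply([-38,y,0])),proj(C,f+B.apply([0,y,0])))
a=cv2.imread("pics/w3.png")[185:285,200:450];A=cv2.resize(a,None,fx=3,fy=3,interpolation=cv2.INTER_CUBIC)
s=cv2.imread("pics/side3.png")[60:190,270:400];S3=cv2.resize(s,None,fx=2.3,fy=2.3,interpolation=cv2.INTER_CUBIC)
out=np.zeros((600,800,3),np.uint8);out[:300,:750]=A;out[300:599,:299]=S3
for k in range(0,250,10):cv2.line(out,(k*3,0),(k*3,10 if (k%50==0) else 4),(0,0,255),1)
for k in range(0,100,10):cv2.line(out,(0,k*3),(6,k*3),(0,0,255),1)
cv2.imwrite("pics/z3.png",out)
```

```text
85 0 0 [409.466 224.104]
85 0 14 [412.284 213.294]
85 -14 14 [409.122 202.207]
85 40 0 [419.147 260.132]
-85 0 0 [221.509 225.685]
-85 0 14 [218.437 214.935]
-85 -14 14 [221.483 203.805]
-85 40 0 [212.221 261.837]
block foot front/back [372.652 151.578] [365.705 202.718]
block foot front/back [259.625 151.692] [266.689 202.797]
```

View pics/z3.png

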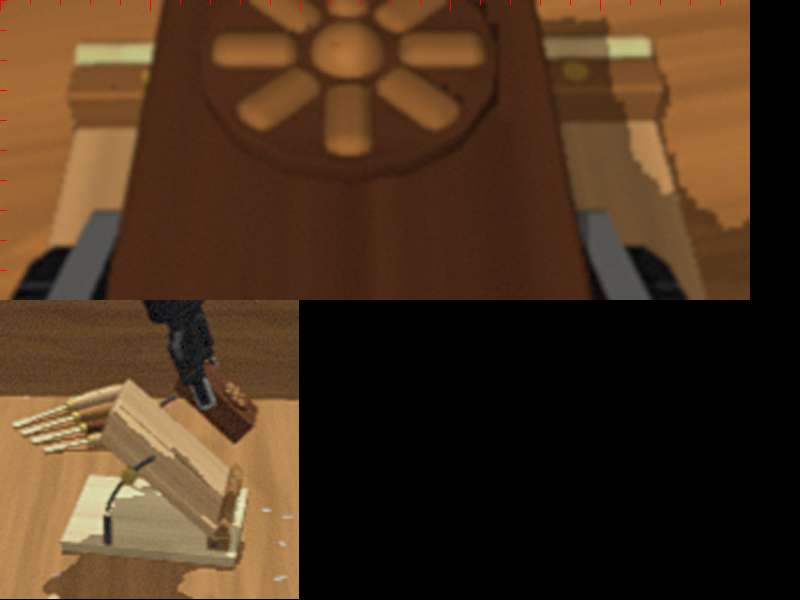

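```bash
python3 - <<'E'
from seat import *
import json
np.set_printoptions(precision=3,suppress=True)
p,r=np.load("pics/w3.npy");C=cam("wrist",dict(tool_pos=p,tcp_rot=r))
W=[((419,225),0,85,0),((225,227.3),0,-85,0),((421.7,215),0,85,14),((222.7,216.7),0,-85,14)]
E=[((435,281.7),85),((216.7,266.7),-85)]
def g(q,w=1.):
    R=frame(q);X=lambda *a:q[:3]+R.apply(a)
    e=[proj(C,X(u,v,n))-o for o,u,v,n in W]+[proj(C,X(q[5+i],v,0))-o for i,(o,v) in enumerate(E)]
    return np.concatenate([np.concatenate(e),w*f(q)])
for w in(1,.4):
    s=least_squares(g,[461,-317,42,-.15,.73,60,50],x_scale=[10,10,10,.1,.1,10,10],loss="soft_l1",args=(w,))
    print(w,s.x);print(g(s.x).reshape(-1,2).T)
json.dump(s.x[:5].tolist(),open("seat.json","w"))
E
python3 -c "
from goal import *
print(SEAT);footnow();x,R=target(12,0,12);rel(x,R)"
```

```text
1 [ 463.402 -313.528   47.912   -0.148    0.736   58.242   42.449]
[[-0.864  0.794 -0.436  0.115 -0.144 -0.709 -3.22  -1.354 -2.482 -1.827
   0.864 -0.824  0.742 -0.283 -1.783  2.152]
 [ 0.475 -0.193 -0.665 -0.671  0.042 -0.145 -1.316 -0.768 -0.929 -0.053
  -0.647 -1.491 -0.464 -1.584 -1.559 -1.445]]
0.4 [ 463.608 -313.451   48.671   -0.147    0.73    57.708   41.813]
[[-0.492  0.687 -0.036 -0.036  0.127 -0.575 -3.181 -1.251 -2.412 -1.922
   0.764 -0.921  0.429 -0.637 -2.118  2.132]
 [ 0.556  0.146 -0.538 -0.278 -0.037 -0.123 -1.333 -0.865 -0.986 -0.466
  -1.166 -1.957 -0.402 -1.532 -1.502 -1.642]]
[463.6077442415045, -313.4508222708069, 48.67095358739554, -0.14660491614089013, 0.7296526590533946]
foot in seat axes [55.49  -3.297 82.221] rot err (seat axes) [-0.004  0.009 -0.005] F seat axes [-1.038 -0.003 -0.263] clock 20.75 grip 0.6934324174645925 66.15074872970581
20.75 [ 487.968 -321.035  209.633] [-3.14  -0.4    2.987] [ 0.289  0.599  0.266  1.496 -0.001  1.436  1.955] F [-0.593  0.084 -0.888] grip 0.6934324174645925 66.15074872970581
turn units [ 0.029 -0.095 -0.06 ] shift now-axes [-2.209  0.189  3.461] shift after turn [-2.178  0.186  3.482]
```

move_arm(
  series=[
    [[0.01,-0.03,-0.02],[-0.44,0.04,0.7],0],
    [[0.01,-0.03,-0.02],[-0.44,0.04,0.7],0],
    [[0.01,-0.03,-0.02],[-0.44,0.04,0.7],0],
    [[0,0,0],[-0.44,0.04,0.7],0],
    [[0,0,0],[-0.42,0.03,0.68],0],
    [[0,0,0],[0,0,0],0],
  ],
)

```text
clock: 21.5
tool_pos: [501.5, -319.2, 127.4]
tcp_rot: [-3.14, -0.392, 2.994]
force: [0.9, -0.3, -0.5]
grip_width: 0.692
grip_force: 65.9
```

Run:
```python
from goal import *
import cv2
footnow()
a=cv2.imwrite("pics/w4.png",arm.snapshot("wrist")[:,:,::-1]);b=cv2.imwrite("pics/s4.png",arm.snapshot("side")[:,:,::-1])
o=arm.observe();np.save("pics/w4.npy",[o["tool_pos"],o["tcp_rot"]]);C=cam("wrist",o)
for v in(85,-85):
  for u,n in((0,0),(0,14),(-14,14),(40,0)):print(v,u,n,proj(C,SEAT[:3]+Rs.apply([u,v,n])))
im=cv2.imread("pics/w4.png")[140:300,180:460];A=cv2.resize(im,None,fx=2.8,fy=2.8,interpolation=cv2.INTER_CUBIC)
s=cv2.imread("pics/s4.png")[85:185,300:400];S=cv2.resize(s,(310,310),interpolation=cv2.INTER_CUBIC)
out=np.zeros((600,800,3),np.uint8);out[:A.shape[0],:784]=A[:,:784];out[290:600,490:800]=S
out[:450,:490]=A[:450,:490]
cv2.imwrite("pics/z4.png",out)
```

```text
foot in seat axes [10.562  0.181 11.662] rot err (seat axes) [ 0.     0.002 -0.   ] F seat axes [ 0.319 -0.196 -0.999] clock 21.5 grip 0.6920143589203731 65.89529156684875
85 0 0 [446.592 203.26 ]
85 0 14 [452.313 187.333]
85 -14 14 [446.325 173.072]
85 40 0 [465.373 252.25 ]
-85 0 0 [187.127 203.548]
-85 0 14 [181.408 187.659]
-85 -14 14 [187.324 173.404]
-85 40 0 [168.582 252.497]Traceback (most recent call last):
  File "<stdin>", line 11, in <module>
ValueError: could not broadcast input array from shape (448,490,3) into shape (450,490,3)
```

move_arm(
  series=[
    [[0,0,0],[-0.14,0,0.07],0],
    [[0,0,0],[-0.14,0,0.07],0],
    [[0,0,0],[0,0,0],0],
  ],
)

```text
clock: 21.98
tool_pos: [506.0, -320.2, 124.0]
tcp_rot: [-3.139, -0.39, 2.993]
force: [-0.6, 0.5, -1.5]
grip_width: 0.692
grip_force: 66.6
```

move_arm(
  series=[
    [[0,0,0],[-0.07,0,0.03],0],
    [[0,0,0],[-0.07,0,0.03],0],
    [[0,0,0],[0,0,0],0],
  ],
)

```text
clock: 22.35
tool_pos: [508.0, -320.5, 121.8]
tcp_rot: [-3.139, -0.391, 2.993]
force: [-0.1, -0.1, -2.3]
grip_width: 0.698
grip_force: 66.5
```

```bash
python3 -c "
from goal import *
footnow();print(arm.observe()['torque'])"
```

```text
foot in seat axes [11.851 -0.171  2.928] rot err (seat axes) [-0.  0.  0.] F seat axes [-1.615 -0.145 -1.63 ] clock 22.35 grip 0.6977657920414578 66.5253496170044
[-0.088 -0.539 -0.02 ]
```

Still in free air, so I'll go on in 1 mm steps.

move_arm(
  series=[
    [[0,0,0],[-0.045,0,0.02],0],
    [[0,0,0],[-0.045,0,0.02],0],
    [[0,0,0],[0,0,0],0],
  ],
)

```text
clock: 22.72
tool_pos: [508.9, -320.8, 121.2]
tcp_rot: [-3.14, -0.392, 2.993]
force: [-3.8, 2.3, 9.2]
grip_width: 0.697
grip_force: 67.1
```

move_arm(
  series=[
    [[0,0,0],[-0.045,0,0.02],0],
    [[0,0,0],[0,0,0],0],
  ],
)

```text
clock: 22.98
tool_pos: [509.3, -320.9, 120.9]
tcp_rot: [-3.14, -0.392, 2.993]
force: [-7.4, 4.2, 16.6]
grip_width: 0.692
grip_force: 68.2
```

move_arm(
  series=[
    [[0,0,0],[-0.045,0,0.02],0],
    [[0,0,0],[0,0,0],0],
  ],
)

```text
clock: 23.22
tool_pos: [509.3, -320.9, 120.9]
tcp_rot: [-3.14, -0.394, 2.993]
force: [-16.0, 8.2, 27.9]
grip_width: 0.692
grip_force: 69.0
```

```bash
python3 -c "
from goal import *
footnow();print(arm.observe()['torque'])"
```

```text
foot in seat axes [12.138 -0.283  1.615] rot err (seat axes) [-0.     0.004 -0.001] F seat axes [ 5.885  5.775 32.187] clock 23.225 grip 0.6915403051348032 69.0012538433075
[2.23  4.8   0.185]
```

move_arm(
  series=[
    [[0,0,0],[0.08,0,-0.04],0],
    [[0,0,0],[0.04,0,0.09],0],
    [[0,0,0],[0.04,0,0.09],0],
    [[0,0,0],[0.04,0,0.09],0],
    [[0,0,0],[0.04,0,0.09],0],
    [[0,0,0],[0,0,0],0],
  ],
)

```text
clock: 23.98
tool_pos: [503.6, -320.7, 116.1]
tcp_rot: [-3.138, -0.39, 2.993]
force: [-3.1, -1.0, 15.4]
grip_width: 0.695
grip_force: 68.0
```

```bash
python3 -c "
from goal import *
footnow();print(arm.observe()['torque'])"
```

```text
foot in seat axes [ 4.832 -0.986  1.595] rot err (seat axes) [-0.001  0.     0.001] F seat axes [ 8.082 -1.402 13.383] clock 23.975 grip 0.6946902363178258 68.01044583320618
[0.369 2.084 0.214]
```

Run:
```python
from goal import *
import cv2
o=arm.observe();np.save("pics/w5.npy",[o["tool_pos"],o["tcp_rot"]])
w=arm.snapshot("wrist")[:,:,::-1];s=arm.snapshot("side")[:,:,::-1];cv2.imwrite("pics/w5.png",w);cv2.imwrite("pics/s5.png",s)
C=cam("wrist",o)
for v in(85,-85):
  for u,n in((0,0),(0,14),(40,0)):print(v,u,n,proj(C,SEAT[:3]+Rs.apply([u,v,n])))
Q=Ro.from_euler("xyz",o["tcp_rot"]);B=Q*RT;f=o["tool_pos"]+Q.apply(fT)
for y in(30,-30): print(y,proj(C,f+B.apply([-38,y,0])),proj(C,f+B.apply([0,y,0])))
A=cv2.resize(w[150:270,160:480],(800,300),interpolation=cv2.INTER_CUBIC)
S=cv2.resize(s[85:185,285:405],(360,300),interpolation=cv2.INTER_CUBIC)
out=np.zeros((600,800,3),np.uint8);out[:300]=A;out[300:,:360]=S
cv2.imwrite("pics/z5.png",out)
```

```text
85 0 0 [455.24  198.948]
85 0 14 [461.701 181.838]
85 40 0 [476.602 250.587]
-85 0 0 [180.625 199.324]
-85 0 14 [174.24  182.269]
-85 40 0 [159.811 250.895]
30 [372.655 151.58 ] [365.707 202.72 ]
-30 [259.626 151.693] [266.689 202.8  ]
```

View pics/z5.png

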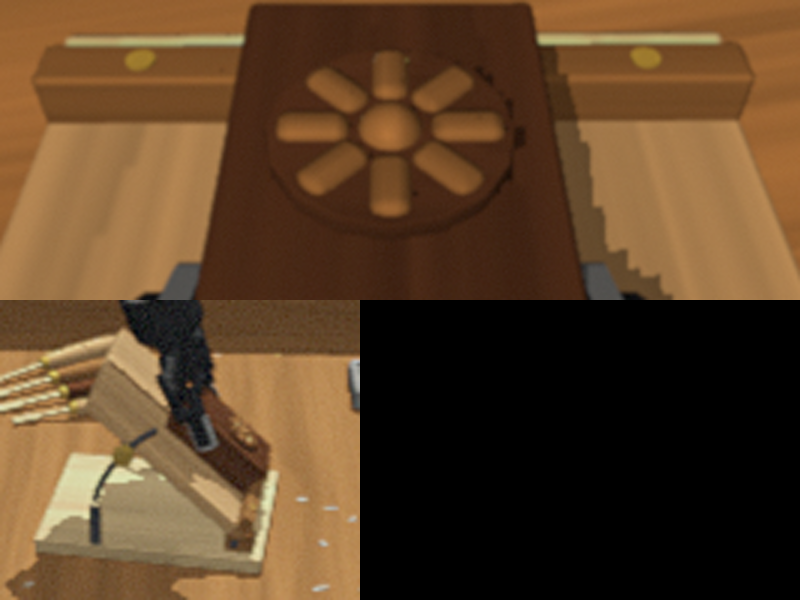

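The wrist view shows the ledge's inner corner running from (179,199) to (457,199), with the block centred within about 1 mm and square. The side panel shows its back on the board just above the ledge. I'll slide it the last few millimetres.

move_arm(
  series=[
    [[0,0,0],[0.04,0.05,0.08],0],
    [[0,0,0],[0.03,0,0.06],0],
    [[0,0,0],[0,0,0],0],
  ],
)

```text
clock: 24.45
tool_pos: [502.2, -319.8, 114.8]
tcp_rot: [-3.138, -0.389, 2.993]
force: [-1.0, -2.0, 21.1]
grip_width: 0.695
grip_force: 68.7
```

move_arm(
  series=[
    [[0,0,0],[0.02,0,0.045],0],
    [[0,0,0],[0,0,0],0],
  ],
)

```text
clock: 24.7
tool_pos: [502.3, -319.8, 114.7]
tcp_rot: [-3.137, -0.387, 2.993]
force: [1.7, -3.0, 25.0]
grip_width: 0.693
grip_force: 68.5
```

```bash
python3 -c "
from goal import *
footnow();print(arm.observe()['torque'])"
```

```text
foot in seat axes [ 2.854 -0.396  1.216] rot err (seat axes) [-0.002 -0.003  0.002] F seat axes [18.238 -2.741 17.186] clock 24.7 grip 0.6929547824508715 68.47354888916016
[0.149 1.664 0.291]
```

move_arm(
  series=[
    [[0,0,0],[0.01,0,-0.03],0],
    [[0,0,0],[0,0,0],0],
  ],
  squeeze=20,
)

```text
clock: 24.95
tool_pos: [502.2, -319.8, 114.7]
tcp_rot: [-3.137, -0.387, 2.993]
force: [4.9, -3.4, 21.9]
grip_width: 0.697
grip_force: 69.1
```

move_arm(
  series=[
    [[0,0,0],[0,0,0],0.4],
    [[0,0,0],[0,0,0],0.45],
    [[0,0,0],[0,0,0],0.6],
    [[0,0,0],[0,0,0],0.8],
    [[0,0,0],[0,0,0],1],
    [[0,0,0],[0,0,0],1],
    [[0,0,0],[0,0,0],1],
  ],
)

```text
clock: 25.82
tool_pos: [501.0, -318.5, 112.8]
tcp_rot: [-3.139, -0.39, 2.993]
force: [0.4, 0.9, 0.4]
grip_width: 1.001
grip_force: 0.0
```

```bash
python3 -c "
from goal import *
footnow()"
```

```text
foot in seat axes [0.496 0.789 1.054] rot err (seat axes) [-0.  0.  0.] F seat axes [0.48  0.966 0.133] clock 25.825 grip 1.000827994538429 0.0
```

move_arm(
  series=[
    [[0,0,0],[0.1,0,-0.3],1],
    [[0,0,0],[0.2,0,-0.6],1],
    [[0,0,0],[0.3,0,-1],1],
    [[0,0,0],[0.3,0,-1],1],
    [[0,0,0],[0.3,0,-1],1],
    [[0,0,0],[0.3,0,-1],1],
    [[0,0,0],[0.3,0,-1],1],
    [[0,0,0],[0,0,0],1],
    [[0,0,0],[0,0,0],1],
  ],
)

```text
clock: 26.95
tool_pos: [512.4, -319.9, 235.8]
tcp_rot: [-3.139, -0.39, 2.993]
force: [-0.1, -0.6, -0.5]
grip_width: 0.999
grip_force: 0.0
```

Run:
```python
from goal import *
import cv2
o=arm.observe();C=cam("wrist",o);w=arm.snapshot("wrist");S=arm.snapshot("side");print(o["clock"],o["force"],o["tool_pos"])
cv2.imwrite("pics/w6.png",w[:,:,::-1]);cv2.imwrite("pics/s6.png",S[:,:,::-1])
# predicted home block corners vs dark-brown mask along rows
hx=lambda u,v,n:proj(C,SEAT[:3]+Rs.apply([u,v,n]))
for u in(0,30,80,110): print("pred u",u,hx(u,30,38),hx(u,-30,38),"ledge/board edge",hx(u,85,0),hx(u,-85,0))
m=((w[:,:,0]<100)&(w[:,:,0]>35)&(w[:,:,1]<55)).astype(np.uint8);m=cv2.morphologyEx(m,cv2.MORPH_OPEN,np.ones((5,5)))
n,l,st,c=cv2.connectedComponentsWithStats(m);k=1+np.argmax(st[1:,4]);print(st[k],c[k])
for y in range(st[k][1],st[k][1]+st[k][3],12):
    x=np.flatnonzero(l[y]==k);print(y,x.min(),x.max())
```

```text
26.95 [-0.103 -0.576 -0.549] [ 512.44  -319.925  235.831]
pred u 0 [348.872 168.742] [281.198 168.821] ledge/board edge [403.594 199.57 ] [226.823 199.748]
pred u 30 [351.327 191.656] [278.582 191.732] ledge/board edge [409.605 222.696] [220.694 222.864]
pred u 80 [356.353 238.567] [273.227 238.634] ledge/board edge [421.695 269.214] [208.367 269.354]
pred u 110 [360.122 273.744] [269.212 273.801] ledge/board edge [430.577 303.386] [199.314 303.498]
[ 270  170   91  135 9745] [315.375 241.928]
170 282 347
182 279 355
194 278 360
206 278 352
218 276 353
230 275 355
242 274 356
254 272 357
266 271 359
278 270 359
290 272 357
302 275 356
```

```bash
python3 -c "
from cell import arm
print(arm.finish_job())"
```

```text
the job is handed in; nothing more can be done
None
```

The rosette block is on the stand: back flat on the board, rosette outwards, foot square against the ledge and centred to about 1 mm. The arm is clear of it, and I handed the job in at about 27 s of the 51 s limit; no verdict came back.

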